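# Level and lock the caddy rail, then hang the cutlery caddies

### The arm

A 7-joint arm with a two-finger parallel gripper is mounted at the origin on a cart in front of the work surface, level with it; the furniture and walls round the work are solid. World frame = base frame: x ahead of the robot, y to its left, z up, the work surface at z = 0. Lengths are in m, angles in rad, forces in N, time in s.
With the tool pointing down it reaches from about 0.425 to 0.875 m from the base axis. Payload 8.4 kg.
Tool frame: the origin (TCP) lies midway between the tips of the shut fingers; the grasp point (between the pads) lies 19 mm behind it; z points along the fingers, y is the line along which they close (so a half turn about z gives the same grasp; the last joint's range is limited). The gripper opens to 87 mm and grips with 3 to 60 N. Pads are 19 mm wide; open, the fingers measure 117 mm over their backs; the gripper's body (75 mm by 190 mm) begins 51 mm behind the grasp point.
Start: joints at [-1.377, 0.333, 0.04, 1.465, -0.013, 1.343, -0.059], TCP at [0.188, 0.622, 0.223] pointing down, gripper open.
Joint ranges: [-2.58, 2.58], [-0.38, 2.09], [-1.3, 1.39], [0.25, 2.4], [-1.5, 4.64], [0.08, 2.09], [-2.65, 2.65]. Speed limits (rad/s): [2.22, 2.22, 2.79, 2.79, 3.14, 3.14, 3.14].

### API

Orientations are given as a rotation vector (axis times angle).
In Python, from bench import bot gives the robot as it stands. The module is installed in compiled form; this text tells all that it offers.
- The arm moves only by the shell command python3 -m pendant 'ROWS'. ROWS is JSON, a list of rows, each a list of 7 numbers: the turn, a rotation vector about the tool's x, y, z in degrees, then the shift along the tool's x, y, z in m, then the closure, from -1 (fully open) to 1 (shut). In form: [[ax, ay, az, x, y, z, gripper], ...]. A call has 1 to 8 rows; each row is the pose to reach, as a shift and turn from the pose commanded when the call began, along the tool's axes at that moment; what a row does not reach only later rows make up. A row lasts 1/12 s, in which the tool goes at most 41.7 mm and 7.16 degrees, less where a joint would pass 70% of its speed; a pose out of reach is approached as far as the arm can. A call with a gripper value outside its range is refused whole. The fingers move at their own pace and stop on an object; the grip force is fixed at half the most. Time passes only in rows, so rows that repeat a pose let the fingers close. It gives the time, the measured TCP pose, the force, the opening and the grip force at its end, in the units of the state.
- bot.read_state(): the state, without advancing time (a new reading comes with each control period).
- bot.get_image(name): name is "scene" or "top" or "wrist"; returns a dict with "color" (480x640x3 uint8, blue, green, red), "z_map" (480x640 float32, m along the optical axis (not along the pixel's ray), 0 where there is no reading), "mtx" (3x3 intrinsics, pixels), "xyz" and "rotation" of the camera in the world. Camera axes: x right, y up, looking along -z (the intrinsics and any distortion apply to the point x, -y, -z); pixel columns grow to the right and rows downward; lengths in m; the calibration is good to about 2 mm. A picture is of the moment at which its call begins.
- bot.hand_in(): hands the job in; it is judged then, once.
Trained networks look in the newest picture that a camera, given by its name, has taken for a name from the list of things; names that differ only in an ending like _2 or _b are one class to them, and where a whole thing is asked for, a point or a joint stands for the part that bears it (a point fixed in the world has none). Each returns a list of dicts, best first, with "score" (0 to 1); they miss things now and then, are a little off and sometimes report something else, mostly with a low value. They report only what shows in the picture. A call takes as long as a camera call.
- bot.masks_of(name, camera): "mask" (480x640 bool, what is visible of it) and "bbox" ([centre column, centre row, width, height] in pixels, round what is visible of it).
- bot.spot_point(name, camera): "pixel" ([column, row] in pixels: a listed point, or the origin of a listed thing).
The state is a dict: "t": time; "joint_pos": joint angles; "qvel": joint speeds; "joint_efforts": joint torques, N m; "eef_pos": TCP position; "tool_rot": TCP orientation; "ft_force": force on the tool from outside, world axes, zero at the start; "wrist_torque": the same for the moment, N m; "finger_gap": finger opening in m; "grasp_force": force on a finger pad.
Only numpy, scipy, OpenCV 4.12 (cv2) and the standard library are available. Lean on these libraries where they do the work, as an engineer would, in place of code of your own. Each camera call takes 0.05 s, during which the arm holds its last target. There are 200 camera calls.

### The job

The right end of the caddy rail sags: swing the jam nut's lever well over to loosen it, turn the grey knob on the adjuster screw until its red pointer faces the red mark on the rail (the rail is then level), and swing the nut's lever fully back to tighten it. Only then pick up the cutlery caddies, hook each over the upper bar at the open left part of the rail and slide it along under the keeper rod until it is centred at the band of its own colour, and leave them hanging there. Do not disturb the mug, the beaker and the small glass.

Things in the scene. Friction and masses are not known exactly. Their poses are not given: they have to be found in the camera images.
- stand: Fixed caddy rail: foot 110 (x) x 500 (y) x 16 mm; origin under its middle, x away from robot, y left along the rail. Jack column (nut, screw) at y -210 mm, hinge post (231 mm high) at y +210. Between them at x 0 the upper bar, 12 mm thick, axis z 215 mm when level; a second 12 mm bar 75 mm lower and 2 mm nearer the robot steadies the backs of hung caddies. Right end sags until set.
- entry (a point): Point on the upper bar's axis in the middle of its open part (80 mm long, stand y +110 to +190 mm), where a caddy can be hooked on from above. Axes of the rail: y along it to the left, x away from the robot.
- keeper_end (a point): Left, upturned tip of the keeper rod: 8 mm thick, straight above the upper bar (24 mm axis to axis, 14 mm clear between), from stand y +90 to -130 mm where a riser ends it. Hooks can only be slid along below it, not put on or taken off there. It carries the blue, green and yellow bands.
- nut (a joint): Brass jam nut below the rail's right end, vertical axis (that of the screw), lever arm 85 mm. 0 = tight, lever points at the robot (stand -x); grows counter-clockwise from above to 1.4 rad = fully loose, lever to the right (nearly stand -y). Stops at both ends, stays where left, friction 0.2 Nm. Loose counts above 0.9, tight below 0.15 rad.
- nut_pin (a point): Grip point on the lever's upright round black handle, 16 mm in diameter, on its axis: 85 mm from the nut's axis, 10 mm below the handle's top, 36 mm above the top of the arm; z 206 mm. Being round it can turn in a grip.
- screw (a joint): Adjuster screw, vertical, turned by the grey bar knob on the rail's right end. 0 = red pointer faces the red mark (along stand +y), rail level; negative = clockwise of it seen from above. Starts 1.0 to 2.2 rad clockwise: turn counter-clockwise. Range -2.5 to 0.6, friction 0.15 Nm, stays where left; 1 rad raises the rail end 8 mm, the knob stays at its height. Set within 0.18. Turn it only while the nut is loose.
- knob_grip (a point): Grip point on the knob's axis (= axis of screw and nut), in its bar: 52 mm long (own y, where the pointer faces), 14 mm thick (own x; grip across this). The bar reaches 18 mm above and 23 mm below this point, onto a disc 52 mm across. z 265 mm.
- caddy_blue: Blue open cutlery caddy, 64 (x) x 56 (y) x 90 mm, 0.25 kg; may be absent. Origin: middle of underside, z up. A steel hook stands on its back (+x). Starts upright on the worktop, nearer the robot than the rail, hook away from the robot, yaw within 0.4 rad. Hung level, its origin lies 38 to 44 mm before (-x) and 97 mm below the upper bar's axis, its underside at z 118 mm.
- handle_blue (a point): Grip point of the blue caddy: its middle wall is the carrying handle, 12 mm thick (along y, grip across this), 40 mm wide (x), up to z 155 mm; this point is 138 mm straight above the caddy's origin, 17 mm below the handle's top, 30 mm above the hook.
- hook_blue (a point): Top inside of the blue caddy's hook (41 mm behind, 103 mm above its origin): the bar's top comes to rest here. Hook 40 mm wide (y), 5 mm thick; open downward between riser and lip, 18 mm apart (6 mm play on the bar); the lip reaches 20 mm below this point, the hook's back is 14 mm behind it.
- mark_blue (a point): Point on the upper bar's axis at the blue band (on the keeper rod above it, and as a strip on the foot). Stand y: blue -95 mm (deepest), green -25, yellow +45; the open part lies beyond, so hang the deeper ones first. The blue caddy's middle must end within 12 mm of it along the rail.
- caddy_green: Green open cutlery caddy, 64 (x) x 56 (y) x 90 mm, 0.25 kg; may be absent. Origin: middle of underside, z up. A steel hook stands on its back (+x). Starts upright on the worktop, nearer the robot than the rail, hook away from the robot, yaw within 0.4 rad. Hung level, its origin lies 38 to 44 mm before (-x) and 97 mm below the upper bar's axis, its underside at z 118 mm.
- handle_green (a point): Grip point of the green caddy: its middle wall is the carrying handle, 12 mm thick (along y, grip across this), 40 mm wide (x), up to z 155 mm; this point is 138 mm straight above the caddy's origin, 17 mm below the handle's top, 30 mm above the hook.
- hook_green (a point): Top inside of the green caddy's hook (41 mm behind, 103 mm above its origin): the bar's top comes to rest here. Hook 40 mm wide (y), 5 mm thick; open downward between riser and lip, 18 mm apart (6 mm play on the bar); the lip reaches 20 mm below this point, the hook's back is 14 mm behind it.
- mark_green (a point): Point on the upper bar's axis at the green band (on the keeper rod above it, and as a strip on the foot). Stand y: blue -95 mm (deepest), green -25, yellow +45; the open part lies beyond, so hang the deeper ones first. The green caddy's middle must end within 12 mm of it along the rail.
- caddy_yellow: Yellow open cutlery caddy, 64 (x) x 56 (y) x 90 mm, 0.25 kg; may be absent. Origin: middle of underside, z up. A steel hook stands on its back (+x). Starts upright on the worktop, nearer the robot than the rail, hook away from the robot, yaw within 0.4 rad. Hung level, its origin lies 38 to 44 mm before (-x) and 97 mm below the upper bar's axis, its underside at z 118 mm.
- handle_yellow (a point): Grip point of the yellow caddy: its middle wall is the carrying handle, 12 mm thick (along y, grip across this), 40 mm wide (x), up to z 155 mm; this point is 138 mm straight above the caddy's origin, 17 mm below the handle's top, 30 mm above the hook.
- hook_yellow (a point): Top inside of the yellow caddy's hook (41 mm behind, 103 mm above its origin): the bar's top comes to rest here. Hook 40 mm wide (y), 5 mm thick; open downward between riser and lip, 18 mm apart (6 mm play on the bar); the lip reaches 20 mm below this point, the hook's back is 14 mm behind it.
- mark_yellow (a point): Point on the upper bar's axis at the yellow band (on the keeper rod above it, and as a strip on the foot). Stand y: blue -95 mm (deepest), green -25, yellow +45; the open part lies beyond, so hang the deeper ones first. The yellow caddy's middle must end within 12 mm of it along the rail.
- teal_mug: Teal mug, 68 x 99 x 73 mm; bystander, standing free on the worktop, not to be moved. Origin: middle of its underside.
- smoke_beaker: Dark glass beaker, 71 mm across, 140 mm high; bystander, standing free on the worktop, not to be moved. Origin: middle of its underside.
- small_glass: Small amber tea glass, 39 mm across, 52 mm high; bystander, standing free on the worktop, not to be moved. Origin: middle of its underside.

How it is judged:
On the way, in this order (a step that is already met when the one before it is completed fails the run):
1. the jam nut is loosened while the screw still stands off the mark (value of joint nut above 0.9 rad and value of joint screw below -0.6 rad), for 0.2 s.
2. the screw's pointer faces the mark, the nut still loose (value of joint screw between -0.18 and 0.18 rad and value of joint nut above 0.6 rad), for 0.2 s.
3. the nut is tightened again with the pointer at the mark (value of joint nut below 0.15 rad and value of joint screw between -0.18 and 0.18 rad), for 0.2 s.
At the end, for the whole second after the job is handed in: The nut is tight (below 0.15 rad), the screw within 0.18 rad of the mark, and every caddy that is present hangs from the upper bar, upright within 0.2 rad and at rest, its middle within 12 mm of the band of its own colour along the rail (all of step 3 and y of caddy_blue in the frame of mark_blue between -0.012 and 0.012 m and z of caddy_blue in the frame of mark_blue between -0.112 and -0.09 m and x of caddy_blue in the frame of mark_blue between -0.056 and -0.026 m and angle between each of caddy_blue, caddy_green, caddy_yellow's own z axis and vertical below 0.2 rad and linear speed of each of caddy_blue, caddy_green, caddy_yellow below 0.02 m/s and y of caddy_green in the frame of mark_green between -0.012 and 0.012 m and z of caddy_green in the frame of mark_green between -0.112 and -0.09 m and x of caddy_green in the frame of mark_green between -0.056 and -0.026 m and y of caddy_yellow in the frame of mark_yellow between -0.012 and 0.012 m and z of caddy_yellow in the frame of mark_yellow between -0.112 and -0.09 m and x of caddy_yellow in the frame of mark_yellow between -0.056 and -0.026 m); the robot touches nothing.
It fails at once if a caddy is lifted before the rail is level and the nut tightened (height (world z) of any of caddy_blue, caddy_green, caddy_yellow above 0.05 m and (value of joint nut above 0.4 rad or value of joint screw below -0.5 rad)).
It fails at once if the mug, beaker or small glass is moved more than 3 cm (distance of any of teal_mug, smoke_beaker, small_glass from where it was at the start of the episode above 0.03 m).
Of caddy_blue, caddy_green, caddy_yellow only 2 to 3 are there at a start; the rules pass over those that are not, and their reading is None.
At some moment in a run one of caddy_blue, caddy_green, caddy_yellow may be knocked a few centimetres aside while the robot is not near it.
It also fails if it takes over 210 s, if anything falls off the work surface, if the arm or the gripper's body presses on something with over 40 N, if the wrist force passes 120 N, or if a joint passes its speed limit or range.

## Working session

There is one attempt and no reset: what is moved stays moved. The work goes in short steps, Python scripts to look and compute and a shell command to move; the robot and the scene stay as the last step left them, time stands still between calls to the robot, and variables do not carry over. Pictures are saved under pics/ and viewed, at most 14 in all, crops included, and the job is handed in when it is done.

```bash
mkdir -p pics
cat > h.py <<'E'
import numpy as np, cv2
from bench import bot
from scipy.spatial.transform import Rotation as R
def px2w(im,px,z=None,depth=None):
    K=np.array(im["mtx"]);u,v=px
    d=np.linalg.inv(K)@np.array([u,v,1.]); d=np.array([d[0],-d[1],-1.])
    r=np.array(im["rotation"]); r=r if r.shape==(3,3) else R.from_rotvec(r).as_matrix()
    w=r@d; o=np.array(im["xyz"])
    if z is not None: return o+w*(z-o[2])/w[2]
    if depth is None:
        zz=im["z_map"][int(v)-1:int(v)+2,int(u)-1:int(u)+2]; zz=zz[zz>0]; depth=np.median(zz) if len(zz) else np.nan
    return o+w*depth
def cloud(im):
    K=np.array(im["mtx"]); v,u=np.mgrid[:480,:640]; z=im["z_map"]
    p=np.stack([(u-K[0,2])/K[0,0]*z,-(v-K[1,2])/K[1,1]*z,-z],-1)
    r=np.array(im["rotation"]); r=r if r.shape==(3,3) else R.from_rotvec(r).as_matrix()
    return p@r.T+np.array(im["xyz"])
def tool():
    s=bot.read_state(); return np.array(s["eef_pos"]),R.from_rotvec(s["tool_rot"]).as_matrix(),s
def go(p,down_z=None):
    """shift in tool axes to world TCP p"""
    e,r,s=tool(); return np.round(r.T@(np.array(p)-e),4)
E
python3 - <<'E'
from h import *
e,r,s=tool(); print(s["t"],e,r.round(3),s["finger_gap"])
Z={"nut_pin":.206,"knob_grip":.265,"handle_blue":.138,"handle_green":.138,"handle_yellow":.138,"hook_blue":.103,"hook_green":.103,"hook_yellow":.103,"entry":.215,"keeper_end":None,"stand":0,"mark_blue":.215,"mark_yellow":.215,"teal_mug":0,"smoke_beaker":0,"small_glass":0}
for c in ["top","scene"]:
    im=bot.get_image(c); cv2.imwrite(f"pics/{c}0.png",im["color"]); print(c,im["xyz"],np.array(im["rotation"]).round(2).tolist(),np.array(im["mtx"]).tolist())
    for n,z in Z.items():
        for d in bot.spot_point(n,c)[:1]:
            print(n,round(d["score"],2),np.round(d["pixel"]),"z:",px2w(im,d["pixel"],z=z).round(3) if z is not None else "","depth:",px2w(im,d["pixel"]).round(3))
E
```

```text
0.0 [0.18748295 0.6218834  0.22166525] [[-0.957  0.289 -0.   ]
 [ 0.289  0.957 -0.002]
 [-0.    -0.002 -1.   ]] 0.08719112724230237
top [ 0.27311722 -0.0534131   1.60186404] [0.14, -0.16, -1.58] [[548.1363410274525, 0.0, 323.8617751125195], [0.0, 548.1363410274525, 231.9630085037367], [0.0, 0.0, 1.0]]
nut_pin 0.54 [368. 235.] z: [ 0.53  -0.193  0.206] depth: [ 0.536 -0.197  0.173]
knob_grip 0.76 [363. 200.] z: [ 0.609 -0.178  0.265] depth: [ 0.614 -0.18   0.246]
handle_blue 0.67 [239. 284.] z: [0.417 0.147 0.138] depth: [0.424 0.156 0.072]
handle_green 0.56 [167. 287.] z: [0.413 0.338 0.138] depth: [0.412 0.335 0.148]
handle_yellow 0.66 [238. 277.] z: [0.435 0.152 0.138] depth: [0.436 0.153 0.129]
hook_green 0.79 [170. 264.] z: [0.477 0.343 0.103] depth: [0.476 0.341 0.109]
hook_yellow 0.69 [241. 264.] z: [0.474 0.147 0.103] depth: [0.474 0.146 0.107]
entry 0.7 [230. 219.] z: [0.577 0.161 0.215] depth: [0.579 0.162 0.21 ]
keeper_end 0.65 [252. 213.] z:  depth: [0.586 0.104 0.235]
stand 0.91 [287. 228.] z: [0.593 0.025 0.   ] depth: [0.59  0.025 0.013]
mark_blue 0.84 [319. 206.] z: [ 
[... 939 characters left out ...]
65 0.316 0.101]
hook_yellow 0.71 [257. 236.] z: [0.474 0.157 0.103] depth: [0.468 0.145 0.108]
entry 0.87 [286. 192.] z: [0.585 0.17  0.215] depth: [0.581 0.162 0.218]
keeper_end 0.84 [299. 190.] z:  depth: [0.587 0.097 0.24 ]
stand 0.78 [315. 272.] z: [0.594 0.03  0.   ] depth: [0.575 0.004 0.017]
mark_blue 0.97 [338. 217.] z: [ 0.587 -0.09   0.215] depth: [ 0.6   -0.074  0.207]
mark_yellow 0.81 [307. 200.] z: [0.596 0.07  0.215] depth: [0.592 0.064 0.217]
teal_mug 0.7 [285. 191.] z: [0.932 0.769 0.   ] depth: [0.693 0.36  0.15 ]
smoke_beaker 0.8 [262. 234.] z: [0.608 0.383 0.   ] depth: [0.589 0.346 0.018]
small_glass 0.87 [440. 356.] z: [ 0.596 -0.452  0.   ] depth: [ 0.532 -0.501  0.061]
```

View pics/top0.png

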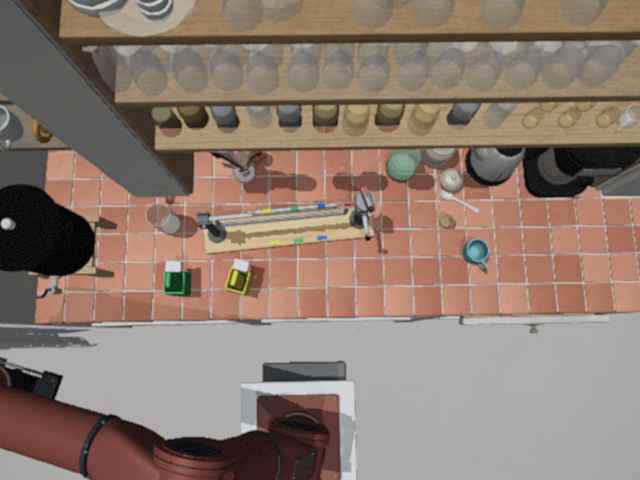

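View pics/scene0.png

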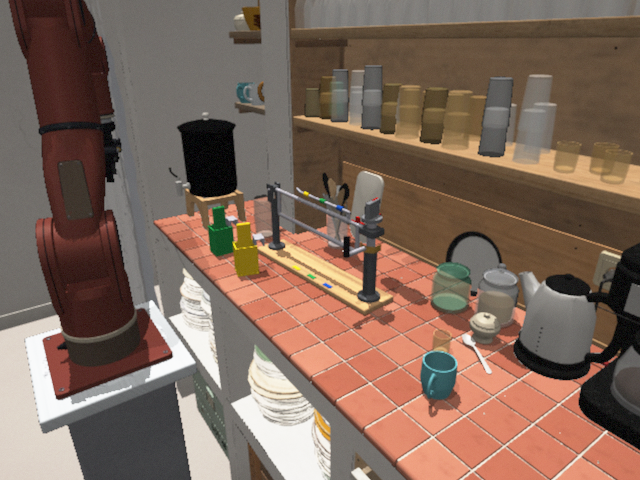

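The top view shows green (177,285) and yellow (240,278) caddies, with blue absent. The rail's right end, with knob and lever, is at (365,215). Next I fit the stand pose, the knob angle and the caddy poses.

Run:
```python
from h import *
def near(pts,c,r): return pts[np.hypot(pts[:,0]-c[0],pts[:,1]-c[1])<r]
for c in ["top","scene"]:
    im=bot.get_image(c); P=cloud(im); ok=im["z_map"]>0
    f=P[ok].reshape(-1,3)
    ft=f[(f[:,2]>.011)&(f[:,2]<.022)&(abs(f[:,0]-.595)<.12)&(abs(f[:,1]-.025)<.3)]
    (cx,sz,a)=cv2.minAreaRect(ft[:,:2].astype(np.float32)); print(c,"foot",cx,sz,a,len(ft))
    k=near(f,(.616,-.187),.045); k=k[(k[:,2]>.268)&(k[:,2]<.295)]
    print("knob",len(k),k.mean(0) if len(k) else "",cv2.minAreaRect(k[:,:2].astype(np.float32)) if len(k)>4 else "")
    for n in ["caddy_green","caddy_yellow","caddy_blue"]:
        m=bot.masks_of(n,c)
        if m:
            print(n,m[0]["score"],m[0]["bbox"]); p=P[m[0]["mask"]&ok]; 
            b=p[(p[:,2]>.08)&(p[:,2]<.1)]; h=p[(p[:,2]>.14)&(p[:,2]<.165)]
            print(" body",cv2.minAreaRect(b[:,:2].astype(np.float32))," handle",len(h),h.mean(0).round(3))
    sh=f[(f[:,2]>.3)&(f[:,0]>.5)&(abs(f[:,1])<.35)]
    print("low stuff x>.5 z>.3: min x",sh[:,0].min() if len(sh) else None)
    if c=="top": crop=im["color"][180:250,330:400]; A=cv2.resize(crop,(600,600),interpolation=cv2.INTER_CUBIC)
    else: B=cv2.resize(im["color"][185:265,320:400],(600,600),interpolation=cv2.INTER_CUBIC)
cv2.imwrite("pics/k1.png",cv2.resize(np.hstack([A,B]),(800,400)))
```

```text
top foot (0.6159912347793579, 0.037304580211639404) (0.19900384545326233, 0.5743365287780762) 0.2847922742366791 3449
knob 128 [ 0.61435963 -0.18538636  0.28186616] ((0.6156265735626221, -0.185928612947464), (0.05288638547062874, 0.015417217276990414), 18.206207275390625)
caddy_green 0.94 [177.2, 276.6, 26.5, 33.3]
 body ((0.4412517249584198, 0.33458995819091797), (0.05757777765393257, 0.08274159580469131), 89.4641342163086)  handle 82 [0.431 0.333 0.153]
caddy_yellow 0.85 [240.2, 276.4, 29.3, 32.5]
 body ((0.4433770477771759, 0.15780216455459595), (0.05770280957221985, 0.08475159853696823), 72.0968017578125)  handle 76 [0.433 0.16  0.153]
low stuff x>.5 z>.3: min x 0.6866222061585245
scene foot (0.5962980389595032, 0.048897624015808105) (0.5671836137771606, 0.19031013548374176) 84.91909790039062 2780
knob 126 [ 0.60891919 -0.19264667  0.27797944] ((0.6123344898223877, -0.1884506791830063), (0.054905686527490616, 0.015372763387858868), 20.457345962524414)
caddy_green 0.88 [221.9, 230.8, 26.1, 50.1]
 body ((0.4388372302055359, 0.3321325480937958), (0.06139438971877098, 0.08566077053546906), 88.37578582763672)  handle 54 [0.427 0.329 0.148]
caddy_yellow 0.92 [247.2, 249.2, 34.8, 52.9]
 body ((0.439571738243103, 0.1564888209104538), (0.06048591062426567, 0.08516645431518555), 79.84536743164062)  handle 83 [0.429 0.156 0.149]
low stuff x>.5 z>.3: min x 0.6869811921580253
```

View pics/k1.png

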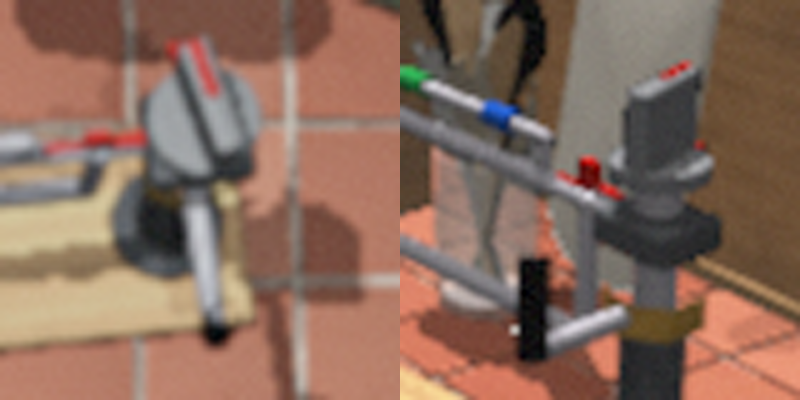

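Nothing blocks the approach. Knob axis is about (0.614,-0.187) and stand yaw about 0.095. The red pointer is at world angle 19°, so the screw is at about -1.34 rad. I'm moving toward the lever while rotating the tool.

```bash
python3 -m pendant '[[0,0,53,-0.254,-0.176,-0.078,-1],[0,0,53,-0.254,-0.176,-0.078,-1],[0,0,53,-0.254,-0.176,-0.078,-1],[0,0,53,-0.254,-0.176,-0.078,-1],[0,0,53,-0.254,-0.176,-0.078,-1],[0,0,53,-0.254,-0.176,-0.078,-1],[0,0,53,-0.254,-0.176,-0.078,-1],[0,0,53,-0.254,-0.176,-0.078,-1]]'
python3 - <<'E'
from h import *
e,r,s=tool(); print(s["t"],e,r.round(3),np.round(s["joint_pos"],2)); print(go((.46,.08,.32)))
im=bot.get_image("top");f=cloud(im)[im["z_map"]>0]
q=f[(f[:,2]>.28)&(f[:,0]>.5)&(f[:,1]<.02)&(f[:,1]>-.4)]
for z in (.28,.35,.45,.6): 
    w=q[(q[:,2]>z)&(q[:,2]<z+.1)]; print(z,len(w), w[:,0].min() if len(w) else "")
E
```

```text
t: 2.77
eef_pos: [0.383, 0.3769, 0.3021]
tool_rot: [1.81, 2.567, 0.003]
ft_force: [1.8, 0.8, 0.2]
finger_gap: 0.0865
grasp_force: 0.0
2.7667 [0.38295336 0.37694188 0.30210193] [[-0.336  0.942  0.002]
 [ 0.942  0.336  0.001]
 [ 0.     0.002 -1.   ]] [-1.15  0.06  0.3   1.63 -0.02  1.45 -0.5 ]
[-0.3056 -0.0272 -0.0181]
0.28 94 0.5918326827228789
0.35 5418 0.6976575916585157
0.45 3073 0.7206796685043617
0.6 6887 0.6974576568065727
```

```bash
python3 - <<'E'
from h import *
for c in ["top","scene"]:
    im=bot.get_image(c);f=cloud(im)[im["z_map"]>0]
    for a in np.arange(.66,.9,.02):
        w=f[(f[:,2]>.285)&(f[:,0]>a)&(f[:,0]<a+.02)&(f[:,1]<-.1)&(f[:,1]>-.28)]
        if len(w): print(c,a.round(2),len(w),np.percentile(w[:,2],[0,5,50,95]).round(3))
E
python3 -m pendant '[[0,0,53,-0.306,-0.027,-0.018,-1],[0,0,53,-0.306,-0.027,-0.018,-1],[0,0,53,-0.306,-0.027,-0.018,-1],[0,0,53,-0.306,-0.027,-0.018,-1],[0,0,53,-0.306,-0.027,-0.018,-1],[0,0,53,-0.306,-0.027,-0.018,-1],[0,0,53,-0.306,-0.027,-0.018,-1],[0,0,53,-0.306,-0.027,-0.018,-1]]'
python3 - <<'E'
from h import *
e,r,s=tool(); print(e,r.round(3),np.round(s["joint_pos"],2),go((.515,-.195,.31)), np.degrees(np.arctan2(r[1,1],r[0,1])))
E
```

```text
top 0.68 867 [0.39  0.402 0.866 0.884]
top 0.7 6239 [0.381 0.411 0.871 0.928]
top 0.72 4812 [0.407 0.413 0.713 0.904]
top 0.74 1730 [0.406 0.413 0.537 0.885]
top 0.76 1080 [0.407 0.413 0.709 0.739]
top 0.78 296 [0.407 0.41  0.664 0.703]
top 0.8 36 [0.409 0.41  0.665 0.668]
scene 0.68 1314 [0.386 0.39  0.642 0.664]
scene 0.7 1111 [0.385 0.409 0.68  0.709]
scene 0.72 2388 [0.413 0.416 0.495 0.705]
scene 0.74 1130 [0.413 0.42  0.485 0.672]
scene 0.76 117 [0.413 0.422 0.507 0.535]
scene 0.78 3 [0.413 0.413 0.414 0.522]
scene 0.8 2 [0.413 0.414 0.414 0.414]
scene 0.82 212 [0.413 0.419 0.465 0.509]
scene 0.84 54 [0.44  0.466 0.502 0.513]
scene 0.86 12 [0.513 0.513 0.513 0.514]
scene 0.88 1 [0.528 0.528 0.528 0.528]
t: 3.58
eef_pos: [0.4614, 0.0798, 0.319]
tool_rot: [2.764, 1.492, 0.001]
ft_force: [-0.1, 0.3, 0.0]
finger_gap: 0.0874
grasp_force: 0.0
[0.46140869 0.07978336 0.31904633] [[ 0.549  0.836  0.001]
 [ 0.836 -0.549 -0.   ]
 [ 0.     0.001 -1.   ]] [-0.87 -0.12  0.55  1.75  0.07  1.49 -0.91] [-0.2003  0.1956  0.0092] -33.27382256585797
```

The shelf's front edge (x≈0.69, z 0.385–0.413) limits clearance. So I'll grip the lever with the gripper turning along. The knob I'll turn by pushing its tail end with closed fingers.

```bash
python3 -m pendant '[[0,0,51.3,-0.193,0.207,0.009,-1],[0,0,51.3,-0.193,0.207,0.009,-1],[0,0,51.3,-0.193,0.207,0.009,-1],[0,0,51.3,-0.193,0.207,0.009,-1],[0,0,51.3,-0.193,0.207,0.009,-1],[0,0,51.3,-0.193,0.207,0.009,-1],[0,0,51.3,-0.193,0.207,0.009,-1],[0,0,51.3,-0.193,0.207,0.009,-1]]'
python3 - <<'E'
from h import *
e,r,s=tool(); print(e,r.round(3),np.round(s["joint_pos"],2), np.degrees(np.arctan2(r[1,1],r[0,1])))
im=bot.get_image("wrist"); cv2.imwrite("pics/w1.png",im["color"])
for n,z in (("nut_pin",.206),("knob_grip",.265),("nut_pin",.216)):
    for d in bot.spot_point(n,"wrist")[:1]: print(n,d["score"],d["pixel"],px2w(im,d["pixel"],z=z).round(4),px2w(im,d["pixel"]).round(4))
f=cloud(im)[im["z_map"]>0]; k=f[(f[:,2]>.275)&(f[:,2]<.29)&(np.hypot(f[:,0]-.614,f[:,1]+.187)<.045)]
if len(k)>5: print(cv2.minAreaRect(k[:,:2].astype(np.float32)))
E
```

```text
t: 4.25
eef_pos: [0.5303, -0.1954, 0.3088]
tool_rot: [3.134, 0.146, -0.002]
ft_force: [0.1, -1.1, 0.6]
finger_gap: 0.0872
grasp_force: 0.0
[ 0.53030643 -0.19540552  0.30877983] [[ 0.996  0.093 -0.001]
 [ 0.093 -0.996 -0.004]
 [-0.001  0.004 -1.   ]] [-0.53  0.16  0.92  1.57 -0.12  1.47 -1.08] -84.67422416844265
nut_pin 0.68 [317.6, 248.2] [ 0.5294 -0.1934  0.206 ] [ 4.728e-01 -1.967e-01  3.000e-04]
knob_grip 0.77 [322.9, 111.4] [ 0.6133 -0.1888  0.265 ] [ 0.6123 -0.1889  0.2832]
nut_pin 0.68 [317.6, 248.2] [ 0.5321 -0.1932  0.216 ] [ 4.728e-01 -1.967e-01  3.000e-04]
((0.6134847402572632, -0.187673881649971), (0.05205843970179558, 0.014063660986721516), 18.460561752319336)
```

View pics/w1.png

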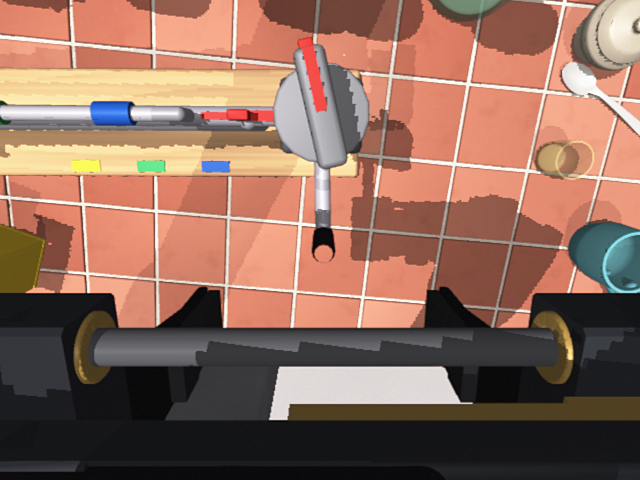

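Pin is at about (323,250) px and the knob bar at (322,105), all as computed, with the pointer at 18.5°. Descending and gripping the lever handle.

```bash
python3 -m pendant '[[0,0,0,-0.0015,0,0.04,-1],[0,0,0,-0.0015,0,0.08,-1],[0,0,0,-0.0015,0,0.118,-1],[0,0,0,-0.0015,0,0.118,-1],[0,0,0,-0.0015,0,0.118,1],[0,0,0,-0.0015,0,0.118,1],[0,0,0,-0.0015,0,0.118,1],[0,0,0,-0.0015,0,0.118,1]]'
python3 -m pendant '[[0,0,0,0,0,0,1],[0,0,0,0,0,0,1],[0,0,0,0,0,0,1]]'
python3 -c "
import numpy as np
r=.085
for d in range(0,85,7):
    a=np.radians(d); print(-d, round(r*(1-np.cos(a)),4), round(r*np.sin(a),4))"
```

```text
t: 5.12
eef_pos: [0.5299, -0.1906, 0.1938]
tool_rot: [3.137, 0.164, 0.005]
ft_force: [0.3, -0.2, 0.1]
finger_gap: 0.0683
grasp_force: 0.0
t: 5.37
eef_pos: [0.5287, -0.1905, 0.1921]
tool_rot: [-3.137, -0.162, -0.001]
ft_force: [-0.4, -0.2, -0.1]
finger_gap: 0.0478
grasp_force: 0.0
0 0.0 0.0
-7 0.0006 0.0104
-14 0.0025 0.0206
-21 0.0056 0.0305
-28 0.0099 0.0399
-35 0.0154 0.0488
-42 0.0218 0.0569
-49 0.0292 0.0642
-56 0.0375 0.0705
-63 0.0464 0.0757
-70 0.0559 0.0799
-77 0.0659 0.0828
-84 0.0761 0.0845
```

```bash
python3 -m pendant '[[0,0,0,0,0,0,1],[0,0,0,0,0,0,1],[0,0,0,0,0,0,1],[0,0,0,0,0,0,1],[0,0,0,0,0,0,1],[0,0,0,0,0,0,1],[0,0,0,0,0,0,1],[0,0,0,0,0,0,1]]'
```

```text
t: 6.03
eef_pos: [0.5287, -0.194, 0.1917]
tool_rot: [3.133, 0.158, 0.002]
ft_force: [4.3, -12.1, -5.8]
finger_gap: 0.0152
grasp_force: 30.0
```

```bash
python3 -m pendant '[[0,0,-6,0.0005,0.009,0,1],[0,0,-12,0.002,0.018,0,1],[0,0,-18,0.004,0.026,0,1],[0,0,-24,0.007,0.035,0,1],[0,0,-30,0.011,0.0425,0,1],[0,0,-36,0.016,0.050,0,1],[0,0,-42,0.022,0.057,0,1],[0,0,-42,0.022,0.057,0,1]]'
python3 -c "
import numpy as np
r=.085
for d in range(0,37,6):
    a=np.radians(d+42); v=r*np.array([np.cos(np.radians(42))-np.cos(a), np.sin(a)-np.sin(np.radians(42))])
    t=np.radians(42); c,s=np.cos(t),np.sin(t)
    # old tool x,y ; tool rotated by -42 about z: new x=(c,-s), new y=(s,c) in old axes
    print(-d, (c*v[0]-s*v[1]).round(4) if 0 else round(v@[c,-s],4), round(v@[s,c],4))"
```

```text
t: 6.7
eef_pos: [0.5552, -0.2488, 0.1916]
tool_rot: [2.867, 1.28, -0.005]
ft_force: [-3.4, -6.6, 2.0]
finger_gap: 0.0154
grasp_force: 30.0
0 0.0 0.0
-6 0.0005 0.0089
-12 0.0019 0.0177
-18 0.0042 0.0263
-24 0.0073 0.0346
-30 0.0114 0.0425
-36 0.0162 0.05
```

```bash
python3 -m pendant '[[0,0,-6,0.0005,0.009,0,1],[0,0,-12,0.002,0.018,0,1],[0,0,-18,0.004,0.026,0,1],[0,0,-24,0.007,0.035,0,1],[0,0,-30,0.0114,0.0425,0,1],[0,0,-32,0.013,0.045,0,1],[0,0,-32,0.013,0.045,0,1],[0,0,-32,0.013,0.045,0,1]]'
python3 - <<'E'
from h import *
e,r,s=tool(); k=np.array([.6134,-.1877]); d=e[:2]-k; print(e,np.hypot(*d),"nut",(np.degrees(np.arctan2(d[1],d[0]))-185.4)%360, s["joint_pos"])
E
```

```text
t: 7.37
eef_pos: [0.5972, -0.2703, 0.1918]
tool_rot: [2.409, 2.01, -0.006]
ft_force: [-0.9, -12.9, -0.6]
finger_gap: 0.0154
grasp_force: 30.0
[ 0.59720569 -0.27034746  0.19176692] 0.08421911254264691 nut 73.51367055706726 [-0.13431289  0.41124073  0.65477764  1.51950448 -0.25014959  1.29506852
  0.36806415]
```

Nut is loose (~1.28 rad). Release, rise a little, back off toward the robot away from the shelf, and rotate back.

```bash
python3 -m pendant '[[0,0,0,0,0,0,-1],[0,0,0,0,0,0,-1],[0,0,0,0,0,0,-1],[0,0,0,0,0,0,-1],[0,0,0,0,0,-0.02,-1],[0,0,0,0,0,-0.043,-1],[0,0,0,0,0,-0.043,-1]]'
python3 -m pendant '[[0,0,0,-0.010,-0.040,-0.043,1],[0,0,7,-0.020,-0.080,-0.043,1],[0,0,37,-0.03,-0.110,-0.043,1],[0,0,37,-0.03,-0.110,-0.043,1],[0,0,74,-0.03,-0.110,-0.06,1],[0,0,74,-0.03,-0.110,-0.08,1],[0,0,74,-0.03,-0.110,-0.08,1],[0,0,74,-0.03,-0.110,-0.08,1]]'
```

```text
t: 7.95
eef_pos: [0.6, -0.2659, 0.2389]
tool_rot: [2.404, 2.016, 0.005]
ft_force: [0.8, -1.2, 1.2]
finger_gap: 0.0536
grasp_force: 0.0
t: 8.62
eef_pos: [0.4854, -0.2756, 0.3158]
tool_rot: [3.036, 0.803, 0.004]
ft_force: [-0.0, 0.9, 0.4]
finger_gap: 0.0163
grasp_force: 0.0
```

```bash
cat >> h.py <<'E'
K0=np.array([.6134,-.1877]);YAW=.095
SX=np.array([np.cos(YAW),np.sin(YAW)]);SY=np.array([-np.sin(YAW),np.cos(YAW)])
def st(x,y): return K0+SX*x+SY*(y)          # relative to knob axis, stand axes
def tilt_fix(yaw_deg):
    """rotvec (deg, tool axes) to get tool down with tool y at yaw_deg"""
    e,r,s=tool(); a=np.radians(yaw_deg); y=np.array([np.cos(a),np.sin(a),0]); z=np.array([0,0,-1.]); x=np.cross(y,z)
    return np.degrees(R.from_matrix(r.T@np.stack([x,y,z],1)).as_rotvec()).round(1)
E
python3 - <<'E'
from h import *
print(tilt_fix(-84.6),go([*st(-.036,.030),.31]))
E
```

```text
[ 0.  -0.1 24.2] [ 0.1342 -0.0552  0.006 ]
```

```bash
python3 -m pendant '[[0,0,24.2,0,0,0.006,1],[0,0,24.2,0.02,-0.0552,0.006,1],[0,0,24.2,0.0,-0.0552,0.006,1],[0,0,24.2,0.134,-0.0552,0.006,1],[0,0,24.2,0.134,-0.0552,0.006,1],[0,0,24.2,0.134,-0.0552,0.006,1],[0,0,24.2,0.134,-0.0552,0.006,1],[0,0,24.2,0.134,-0.0552,0.006,1]]'
python3 - <<'E'
from h import *
print(tilt_fix(-84.6),go([*st(-.036,.030),.256]))
im=bot.get_image("wrist"); cv2.imwrite("pics/w2.png",im["color"])
E
```

```text
t: 9.28
eef_pos: [0.5759, -0.1568, 0.3071]
tool_rot: [3.137, 0.168, -0.003]
ft_force: [-0.6, -1.0, -1.2]
finger_gap: 0.0006
grasp_force: 0.0
[0.  0.1 0.7] [-0.0016  0.0043  0.0511]
```

View pics/w2.png

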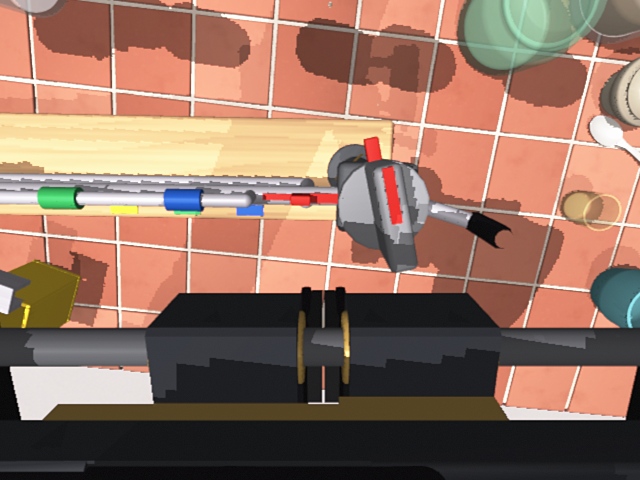

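Lever shows loose at (490,230). The knob bar's tail is at (405,265), with the closed fingers to its left at (325,300). Descend and check.

```bash
python3 -m pendant '[[0,0,0.3,0,0,0.03,1],[0,0,0.3,0,0,0.05,1],[0,0,0.3,0,0,0.05,1],[0,0,0.3,0,0,0.05,1]]'
python3 - <<'E'
from h import *
e,_,_=tool(); d=e[:2]-K0; print("stand rel mm",1e3*d@SX,1e3*d@SY,e[2])
for p in [(-.0306,.0172),(-.0277,.0042),(-.0229,-.0014),(-.0165,-.005)]: print(go([*st(*p),.258]))
E
```

```text
t: 9.67
eef_pos: [0.5723, -0.1615, 0.2586]
tool_rot: [-3.138, -0.148, 0.002]
ft_force: [-0.3, 0.6, 0.3]
finger_gap: 0.0002
grasp_force: 0.0
stand rel mm -38.41493987027157 29.966480329459525 0.25855733698169875
[0.0078 0.0128 0.0005]
[0.0107 0.0258 0.0005]
[0.0155 0.0314 0.0005]
[0.022  0.0349 0.0005]
```

```bash
python3 -m pendant '[[0,0,0,0.0054,0.0128,0,1],[0,0,0,0.007,0.020,0,1],[0,0,0,0.0083,0.026,0,1],[0,0,0,0.0105,0.029,0,1],[0,0,0,0.0131,0.0315,0,1],[0,0,0,0.016,0.0335,0,1],[0,0,0,0.018,0.035,0,1],[0,0,0,0.018,0.035,0,1]]'
python3 - <<'E'
from h import *
def bar(c):
    im=bot.get_image(c); f=cloud(im)[im["z_map"]>0]
    k=f[(f[:,2]>.277)&(f[:,2]<.288)&(np.hypot(f[:,0]-.6134,f[:,1]+.1877)<.03)]
    print(c,len(k)); print(cv2.minAreaRect(k[:,:2].astype(np.float32)) if len(k)>5 else "")
    return im
im=bar("wrist"); cv2.imwrite("pics/w3.png",im["color"]); bar("scene"); bar("top")
E
```

```text
t: 10.33
eef_pos: [0.5932, -0.1965, 0.2603]
tool_rot: [3.137, 0.145, -0.002]
ft_force: [-7.6, -1.9, 1.9]
finger_gap: 0.0003
grasp_force: 3.7
wrist 5439
((0.6100867390632629, -0.1872645616531372), (0.051940254867076874, 0.021988267078995705), 83.57125854492188)
scene 45
((0.5984799265861511, -0.20297880470752716), (0.015248773619532585, 0.037005312740802765), 59.69240951538086)
top 0
```

View pics/w3.png

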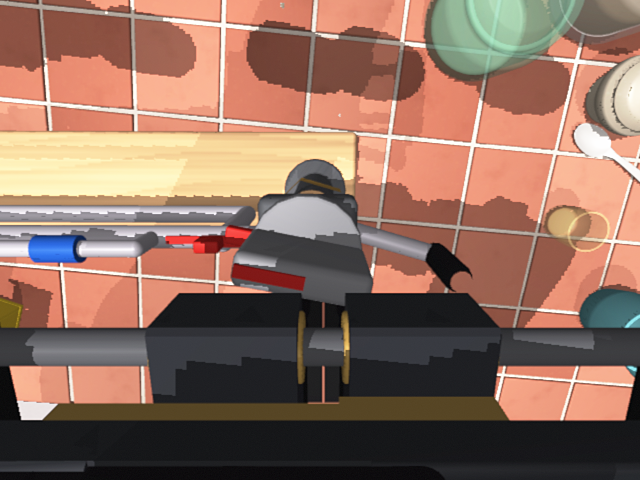

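Bar still needs about 12° (red pointer stripe at (270,278) tilted up-right of the rail line). Push a bit more.

```bash
python3 -m pendant '[[0,0,0,0.002,0.003,0,1],[0,0,0,0.004,0.004,0,1],[0,0,0,0.004,0.004,0,1],[0,0,0,0.004,0.004,0,1]]'
python3 - <<'E'
from h import *
im=bot.get_image("wrist"); P=cloud(im); g=im["color"].astype(int)
m=(P[...,2]>.277)&(P[...,2]<.288)&(g[...,2]>90)&(g[...,1]<60)&(np.hypot(P[...,0]-.6134,P[...,1]+.1877)<.032)
k=P[m]; print(len(k),cv2.minAreaRect(k[:,:2].astype(np.float32)), k.mean(0)-[*K0,0])
f=P[(P[...,2]>.279)&(P[...,2]<.287)&(np.hypot(P[...,0]-.6134,P[...,1]+.1877)<.04)&(P[...,0]>.603)]
print(cv2.minAreaRect(f[:,:2].astype(np.float32))); e,_,_=tool(); d=e[:2]-K0; print(d@SX,d@SY)
E
```

```text
t: 10.82
eef_pos: [0.597, -0.1986, 0.2602]
tool_rot: [-3.137, -0.147, 0.004]
ft_force: [-11.6, 2.6, 6.3]
finger_gap: 0.0008
grasp_force: 5.5
415 ((0.61212158203125, -0.18260090053081512), (0.03773927688598633, 0.010766034945845604), 75.80817413330078) [2.33593949e-04 1.03006048e-02 2.84465222e-01]
((0.6113296747207642, -0.1880507618188858), (0.019488606601953506, 0.05196718871593475), 7.604635715484619)
-0.017423895399297853 -0.009299732182754879
```

```bash
python3 -m pendant '[[0,0,0,-0.03,0.0,0,1],[0,0,0,-0.06,0,0,1],[0,0,0,-0.06,0,-0.03,1],[0,0,0,-0.06,0,-0.05,1],[0,0,0,-0.06,0,-0.05,1]]'
cat >> h.py <<'E'
def knob():
    im=bot.get_image("wrist"); f=cloud(im)[im["z_map"]>0]
    k=f[(f[:,2]>.275)&(f[:,2]<.29)&(np.hypot(f[:,0]-.6134,f[:,1]+.1877)<.045)]
    print(cv2.minAreaRect(k[:,:2].astype(np.float32)),len(k)); return im
E
python3 - <<'E'
from h import *
im=knob(); cv2.imwrite("pics/w4.png",im["color"]); e,r,s=tool(); print(e)
E
```

```text
t: 11.28
eef_pos: [0.54, -0.205, 0.3141]
tool_rot: [3.137, 0.147, 0.011]
ft_force: [0.3, 0.0, -0.3]
finger_gap: 0.0003
grasp_force: 0.0
((0.6134819388389587, -0.18770720064640045), (0.014081208035349846, 0.051901351660490036), 7.863908290863037) 3497
[ 0.53998114 -0.20473754  0.31224473]
```

View pics/w4.png

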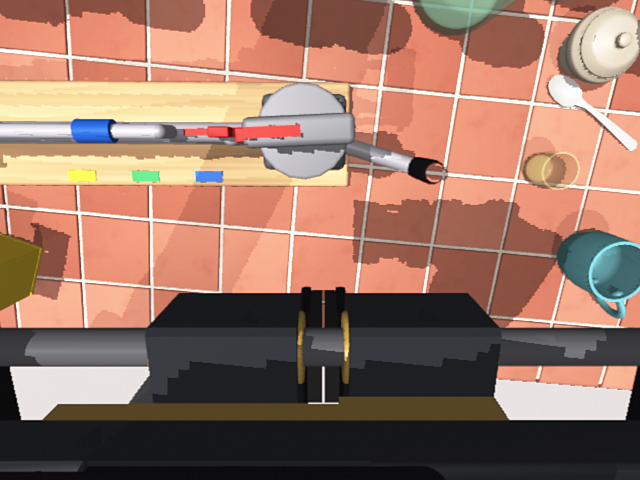

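Pointer is at 97.9° against the rail's 95.4°, so the screw is about +0.04 rad. Now back to the lever at (430,170).

Run:
```python
from h import *
print(tilt_fix(-11),go((.49,-.27,.24)))
```

```text
[  0.3  -0.2 -73.6] [-0.0563  0.0602  0.072 ]
```

```bash
python3 -m pendant '[[0,0,-73.6,-0.056,0.060,0.072,-1],[0,0,-73.6,-0.056,0.060,0.072,-1],[0,0,-73.6,-0.056,0.060,0.072,-1],[0,0,-73.6,-0.056,0.060,0.072,-1],[0,0,-73.6,-0.056,0.060,0.072,-1],[0,0,-73.6,-0.056,0.060,0.072,-1],[0,0,-73.6,-0.056,0.060,0.072,-1],[0,0,-73.6,-0.056,0.060,0.072,-1]]'
python3 -m pendant '[[0,0,-16.5,0,0,0,-1],[0,0,-16.5,0,0,0,-1],[0,0,-16.5,0,0,0,-1],[0,0,-16.5,0,0,0,-1],[0,0,-16.5,0,0,0,-1]]'
python3 - <<'E'
from h import *
print(tilt_fix(-11),go((.597,-.2703,.24)),np.round(tool()[2]["joint_pos"],2))
im=bot.get_image("wrist")
for d in bot.spot_point("nut_pin","wrist")[:1]: print(d,px2w(im,d["pixel"],z=.206))
E
```

```text
t: 12.0
eef_pos: [0.4892, -0.2691, 0.237]
tool_rot: [2.677, 1.642, 0.0]
ft_force: [0.2, 0.8, 0.2]
finger_gap: 0.0458
grasp_force: 0.0
t: 12.42
eef_pos: [0.4892, -0.2689, 0.2369]
tool_rot: [2.422, 2.0, 0.0]
ft_force: [-0.3, -0.2, 0.1]
finger_gap: 0.0795
grasp_force: 0.0
[0.  0.  0.1] [ 0.019   0.1062 -0.0031] [-0.18  0.15  0.68  1.7  -0.1   1.33  0.33]
{'pixel': [536.1, 250.4], 'score': 0.88} [ 0.59511604 -0.27191027  0.206     ]
```

```bash
python3 -m pendant '[[0,0,0,0.006,0.035,-0.003,-1],[0,0,0,0.012,0.07,-0.003,-1],[0,0,0,0.018,0.1055,-0.003,-1],[0,0,0,0.018,0.1055,-0.003,-1],[0,0,0,0.018,0.1055,0.025,-1],[0,0,0,0.018,0.1055,0.046,-1],[0,0,0,0.018,0.1055,0.046,-1],[0,0,0,0.018,0.1055,0.046,1]]'
python3 -m pendant '[[0,0,0,0,0,0,1],[0,0,0,0,0,0,1],[0,0,0,0,0,0,1],[0,0,0,0,0,0,1],[0,0,0,0,0,0,1],[0,0,0,0,0,0,1],[0,0,0,0,0,0,1],[0,0,0,0,0,0,1]]'
python3 -m pendant '[[0,0,0,0,0,0,1],[0,0,0,0,0,0,1],[0,0,0,0,0,0,1],[0,0,0,0,0,0,1]]'
```

```text
t: 13.18
eef_pos: [0.5957, -0.2701, 0.1899]
tool_rot: [-2.419, -2.001, 0.002]
ft_force: [0.1, -0.4, 1.0]
finger_gap: 0.0848
grasp_force: 0.0
t: 13.85
eef_pos: [0.5962, -0.2704, 0.1906]
tool_rot: [2.42, 2.003, 0.0]
ft_force: [-0.2, 0.6, -0.1]
finger_gap: 0.0353
grasp_force: 0.0
t: 14.18
eef_pos: [0.5964, -0.2705, 0.1906]
tool_rot: [2.42, 2.003, 0.0]
ft_force: [0.9, -0.8, -0.6]
finger_gap: 0.0151
grasp_force: 30.0
```

```bash
python3 -m pendant '[[0,0,6,0.0005,-0.009,0,1],[0,0,12,0.002,-0.018,0,1],[0,0,18,0.004,-0.026,0,1],[0,0,24,0.007,-0.035,0,1],[0,0,30,0.0114,-0.0425,0,1],[0,0,36,0.0162,-0.050,0,1],[0,0,42,0.022,-0.057,0,1],[0,0,42,0.022,-0.057,0,1]]'
python3 -m pendant '[[0,0,6,0.0005,-0.009,0,1],[0,0,12,0.002,-0.018,0,1],[0,0,18,0.004,-0.026,0,1],[0,0,24,0.007,-0.035,0,1],[0,0,30,0.0114,-0.0425,0,1],[0,0,32.5,0.0133,-0.046,0,1],[0,0,32.5,0.0133,-0.046,0,1],[0,0,32.5,0.0133,-0.046,0,1]]'
python3 - <<'E'
from h import *
e,r,s=tool(); d=e[:2]-K0; print(e,np.hypot(*d),"nut",(np.degrees(np.arctan2(d[1],d[0]))-185.4)%360)
E
```

```text
t: 14.85
eef_pos: [0.5442, -0.2366, 0.1905]
tool_rot: [-2.978, -0.997, -0.001]
ft_force: [0.5, 2.0, -1.7]
finger_gap: 0.015
grasp_force: 30.0
t: 15.52
eef_pos: [0.5284, -0.1942, 0.1906]
tool_rot: [3.136, 0.137, 0.004]
ft_force: [7.9, -3.7, -8.7]
finger_gap: 0.015
grasp_force: 30.0
[ 0.52843346 -0.19424902  0.19061617] 0.08521855317425213 nut 359.00750812577746
```

Nut is back at the stop. Nudge, release, rise, check the knob.

```bash
python3 -m pendant '[[0,0,0,0,-0.003,0,1],[0,0,0,0,-0.003,0,1],[0,0,0,0,0,0,-1],[0,0,0,0,0,0,-1],[0,0,0,0,0,0,-1],[0,0,0,0,0,0,-1],[0,0,0,0,0,-0.04,-1],[0,0,0,0,0,-0.08,-1]]'
python3 -m pendant '[[0,0,0,0,0,-0.02,-1],[0,0,0,0,0,-0.035,-1],[0,0,0,0,0,-0.035,-1]]'
python3 - <<'E'
from h import *
im=knob()
for d in bot.spot_point("nut_pin","wrist")[:1]:
    p=px2w(im,d["pixel"],z=.206)[:2]-K0; print(d["score"],p,"nut",(np.degrees(np.arctan2(p[1],p[0]))-185.4))
print(tilt_fix(-90),go((.43,.333,.3)),np.round(tool()[2]["joint_pos"],2))
E
```

```text
t: 16.18
eef_pos: [0.5255, -0.1929, 0.27]
tool_rot: [-3.138, -0.131, 0.008]
ft_force: [2.4, 0.0, 0.3]
finger_gap: 0.0472
grasp_force: 0.0
t: 16.43
eef_pos: [0.5283, -0.194, 0.309]
tool_rot: [3.138, 0.132, 0.007]
ft_force: [0.5, -0.5, -0.3]
finger_gap: 0.067
grasp_force: 0.0
((0.6134669780731201, -0.1875934898853302), (0.01414690725505352, 0.05210449546575546), 7.882117748260498) 3914
0.71 [-0.08484197 -0.00447933] nut -362.37780957350924
[-0.  -0.   4.8] [-0.0527 -0.5327  0.0057] [-0.54  0.15  0.92  1.59 -0.12  1.46 -1.1 ]
```

```bash
python3 -m pendant '[[0,0,4.8,-0.032,-0.32,0.005,-1],[0,0,4.8,-0.032,-0.32,0.005,-1],[0,0,4.8,-0.032,-0.32,0.005,-1],[0,0,4.8,-0.032,-0.32,0.005,-1],[0,0,4.8,-0.032,-0.32,0.005,-1],[0,0,4.8,-0.032,-0.32,0.005,-1],[0,0,4.8,-0.032,-0.32,0.005,-1],[0,0,4.8,-0.032,-0.32,0.005,-1]]'
python3 - <<'E'
from h import *
print(tilt_fix(-90),go((.43,.333,.3)),np.round(tool()[2]["joint_pos"],2))
E
```

```text
t: 17.2
eef_pos: [0.4667, 0.126, 0.2992]
tool_rot: [3.141, 0.004, -0.003]
ft_force: [0.2, -0.0, 0.4]
finger_gap: 0.087
grasp_force: 0.0
[0.  0.1 0.1] [-0.0362 -0.2071 -0.0008] [-0.95 -0.07  0.57  1.76  0.04  1.45 -1.96]
```

```bash
python3 -m pendant '[[0,0,0,-0.036,-0.207,0,-1],[0,0,0,-0.036,-0.207,0,-1],[0,0,0,-0.036,-0.207,0,-1],[0,0,0,-0.036,-0.207,0,-1],[0,0,0,-0.036,-0.207,0,-1],[0,0,0,-0.036,-0.207,0,-1],[0,0,0,-0.036,-0.207,0,-1]]'
cat >> h.py <<'E'
def handle(col,c):
    im=bot.get_image("wrist"); P=cloud(im); ok=im["z_map"]>0
    f=P[ok&(P[...,2]>.148)&(P[...,2]<.162)&(np.hypot(P[...,0]-c[0],P[...,1]-c[1])<.05)]
    print("handle",len(f),cv2.minAreaRect(f[:,:2].astype(np.float32)),f[:,2].mean() if len(f) else "")
    m=bot.masks_of("caddy_"+col,"wrist")
    if m:
        p=P[m[0]["mask"]&ok]; b=p[(p[:,2]>.083)&(p[:,2]<.096)]; print("rim",m[0]["score"],cv2.minAreaRect(b[:,:2].astype(np.float32)))
    for d in bot.spot_point("handle_"+col,"wrist")[:1]: print(d,px2w(im,d["pixel"],z=.138))
    for d in bot.spot_point("hook_"+col,"wrist")[:1]: print(d,px2w(im,d["pixel"],z=.103))
    return im
E
python3 - <<'E'
from h import *
im=handle("green",(.425,.333)); cv2.imwrite("pics/g1.png",im["color"]); print(tool()[0],tilt_fix(-90),np.round(tool()[2]["joint_pos"],2))
E
```

```text
t: 17.78
eef_pos: [0.4309, 0.3322, 0.2982]
tool_rot: [3.139, 0.008, -0.004]
ft_force: [0.9, -1.6, -0.2]
finger_gap: 0.0869
grasp_force: 0.0
handle 751 ((0.43015673756599426, 0.3341286778450012), (0.03900685906410217, 0.01177930273115635), 0.3497001826763153) 0.1545671666713653
rim 0.59 ((0.4410763382911682, 0.33367785811424255), (0.0559329017996788, 0.08674969524145126), 89.29466247558594)
{'pixel': [319.5, 232.1], 'score': 0.75} [0.4276879 0.3333474 0.138    ]
{'pixel': [321.4, 172.7], 'score': 0.94} [0.47195929 0.3320131  0.103     ]
[0.43339372 0.32810776 0.30018107] [ 0.   0.  -0.2] [-1.11  0.08  0.41  1.62 -0.03  1.45 -2.27]
```

View pics/g1.png

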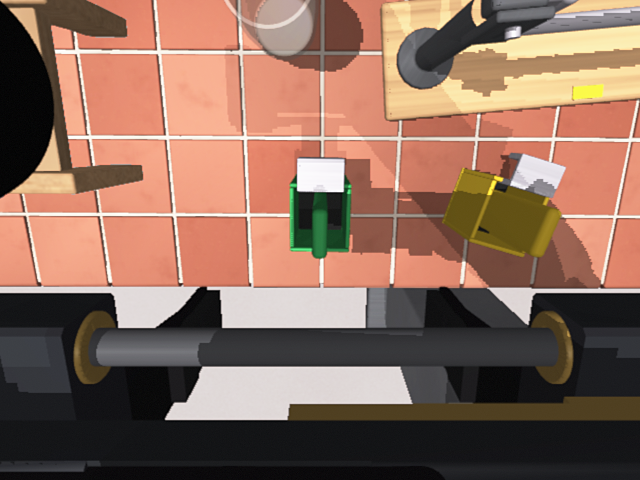

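Green caddy at (320,215) with almost no yaw; handle at (0.430,0.334). Yellow sits at (505,210), clearly yawed clockwise. Descending on the green handle.

```bash
python3 -m pendant '[[0,0,0,0,0,0.04,-1],[0,0,0,0,0,0.08,-1],[0,0,0,0,0,0.12,-1],[0,0,0,0,-0.001,0.16,-1],[0,0,0,0,-0.001,0.180,-1],[0,0,0,0,-0.001,0.180,1],[0,0,0,0,-0.001,0.180,1],[0,0,0,0,-0.001,0.18,1]]'
python3 -m pendant '[[0,0,0,0,0,0,1],[0,0,0,0,0,0,1],[0,0,0,0,0,0,1],[0,0,0,0,0,0,1],[0,0,0,0,0,0,1],[0,0,0,0,0,0,1],[0,0,0,0,0,0,1],[0,0,0,0,0,0,1]]'
python3 -m pendant '[[0,0,0,0,0,0,1],[0,0,0,0,0,0,1],[0,0,0,0,0,0,1],[0,0,0,0,0,0,1]]'
```

```text
t: 18.65
eef_pos: [0.4341, 0.3308, 0.1225]
tool_rot: [-3.14, 0.003, -0.003]
ft_force: [0.9, -0.1, 0.3]
finger_gap: 0.0742
grasp_force: 0.0
t: 19.32
eef_pos: [0.4328, 0.3307, 0.1205]
tool_rot: [3.141, -0.001, -0.0]
ft_force: [-0.1, 0.2, -0.3]
finger_gap: 0.0216
grasp_force: 0.0
t: 19.65
eef_pos: [0.4326, 0.3304, 0.1201]
tool_rot: [3.141, -0.002, -0.001]
ft_force: [-0.1, 0.4, -3.0]
finger_gap: 0.012
grasp_force: 30.0
```

```bash
python3 -m pendant '[[0,0,0,0,0,-0.01,1],[0,0,0,0,0,-0.04,1],[0,0,0,0,0,-0.08,1],[0,0,0,0,0,-0.12,1],[0,0,0,0,0,-0.16,1],[0,0,0,0,0,-0.18,1],[0,0,0,0,0,-0.18,1],[0,0,0,0,0,-0.18,1]]'
python3 - <<'E'
from h import *
print(tool()[0],tilt_fix(-84.6),go([*st(-.085,.36),.30]),tool()[2]["ft_force"],tool()[2]["finger_gap"])
E
```

```text
t: 20.32
eef_pos: [0.4333, 0.3309, 0.3019]
tool_rot: [-3.14, 0.002, -0.002]
ft_force: [-0.3, -0.1, -3.9]
finger_gap: 0.0117
grasp_force: 30.0
[0.43326925 0.33087709 0.30185078] [-0.1 -0.1 -5.5] [0.0616 0.1682 0.0016] [-0.2663512  -0.07478031 -3.87598241] 0.011665798199484734
```

```bash
python3 -m pendant '[[0,0,-5.5,0.0616,0.168,0,1],[0,0,-5.5,0.0616,0.168,0,1],[0,0,-5.5,0.0616,0.168,0,1],[0,0,-5.5,0.0616,0.168,0,1],[0,0,-5.5,0.0616,0.168,0,1],[0,0,-5.5,0.0616,0.168,0,1],[0,0,-5.5,0.0616,0.168,0,1]]'
python3 - <<'E'
from h import *
im=bot.get_image("wrist"); cv2.imwrite("pics/g2.png",im["color"]); P=cloud(im); ok=im["z_map"]>0
print(tool()[0],tilt_fix(-84.6),go([*st(-.0385,.36),.285]))
for n,z in (("entry",.215),("keeper_end",.239),("hook_green",None)):
    for d in bot.spot_point(n,"wrist")[:1]: print(n,d,px2w(im,d["pixel"],z=z) if z else px2w(im,d["pixel"]))
# bar points in open part: fit line
f=P[ok]; d=f[:,:2]-K0; x=d@SX; y=d@SY
for lo,hi in((.215,.2225),(.237,.246)):
  for a in np.arange(.14,.42,.02):
    w=(f[:,2]>lo)&(f[:,2]<hi)&(abs(x)<.02)&(y>a)&(y<a+.02)
    if w.sum()>8: print(lo,a.round(2),w.sum(),"x",x[w].mean().round(4),"zmax",np.percentile(f[w,2],98).round(4))
E
```

```text
t: 20.9
eef_pos: [0.4938, 0.1615, 0.2991]
tool_rot: [3.137, 0.146, -0.004]
ft_force: [0.2, 0.4, -2.0]
finger_gap: 0.0118
grasp_force: 30.0
[0.49350789 0.16291799 0.29923324] [0.  0.1 0. ] [0.0476 0.0004 0.0141]
entry {'pixel': [320.1, 103.8], 'score': 0.62} [0.58281589 0.1703119  0.215     ]
keeper_end {'pixel': [438.4, 103.2], 'score': 0.71} [0.58710409 0.10964053 0.239     ]
hook_green {'pixel': [323.5, 213.1], 'score': 0.88} [0.53373283 0.16394215 0.28745594]
0.215 0.18 188 x -0.0034 zmax 0.2212
0.215 0.2 224 x -0.0029 zmax 0.2216
0.215 0.22 152 x -0.0029 zmax 0.222
0.215 0.24 51 x -0.0036 zmax 0.2208
0.215 0.26 213 x -0.0026 zmax 0.2217
0.215 0.28 314 x -0.0008 zmax 0.2222
0.215 0.3 803 x 0.0019 zmax 0.2223
0.215 0.32 787 x 0.0021 zmax 0.2222
0.215 0.34 784 x 0.0022 zmax 0.2223
0.215 0.36 760 x 0.0023 zmax 0.2222
0.215 0.38 807 x 0.002 zmax 0.2223
0.215 0.4 467 x 0.0002 zmax 0.2224
0.237 0.18 95 x -0.0003 zmax 0.244
0.237 0.2 654 x 0.0013 zmax 0.2445
0.237 0.22 632 x 0.0015 zmax 0.2445
0.237 0.24 625 x 0.0016 zmax 0.2459
0.237 0.26 759 x 0.0017 zmax 0.2458
0.237 0.28 396 x 0.0017 zmax 0.2459
0.237 0.3 16 x 0.0019 zmax 0.246
```

View pics/g2.png

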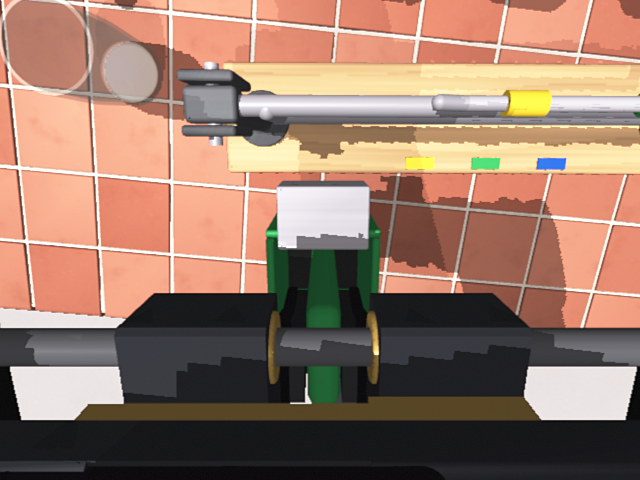

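```bash
cat >> h.py <<'E'
def hook(zlo=-.02,zhi=-.003):
    im=bot.get_image("wrist"); P=cloud(im); e,r,s=tool(); g=im["color"].astype(int)
    ok=(im["z_map"]>0)&(P[...,2]-e[2]>zlo)&(P[...,2]-e[2]<zhi)&(g.min(-1)>130)
    f=P[ok]; d=f[:,:2]-e[:2]; x=d@SX;y=d@SY; w=(abs(y)<.03)&(x>.0)&(x<.07)
    q=d[w]-0; D=(f[w][:,:2]-K0); X=D@SX; Y=D@SY
    print("hook stand x",np.percentile(X,[1,99]).round(4),"y",np.percentile(Y,[1,99]).round(4),"z",f[w,2].mean(),"tcp",((e[:2]-K0)@SX).round(4),((e[:2]-K0)@SY).round(4),e[2].round(4)); return im
E
python3 - <<'E'
from h import *
hook()
E
```

```text
hook stand x [-0.0599 -0.0344] y [0.3412 0.3801] z 0.28815975368399965 tcp -0.0858 0.3613 0.3
```

```bash
python3 -m pendant '[[0,0,0,0.025,0,0.01,1],[0,0,0,0.0495,0,0.01,1],[0,0,0,0.0495,0,0.01,1],[0,0,0,0.0495,0,0.02,1],[0,0,0,0.0495,0,0.03,1],[0,0,0,0.0495,0,0.03,1],[0,0,0,0.0495,0,0.03,1]]'
python3 - <<'E'
from h import *
im=hook(); cv2.imwrite("pics/g3.png",im["color"]); P=cloud(im); f=P[im["z_map"]>0]; d=f[:,:2]-K0; x=d@SX;y=d@SY
for a in (.30,.325,.39,.405):
    w=(f[:,2]>.214)&(f[:,2]<.2235)&(abs(x)<.02)&(y>a)&(y<a+.012)
    if w.sum()>8: print(a,w.sum(),x[w].mean().round(4),np.percentile(f[w,2],98).round(4), np.percentile(x[w],[2,98]).round(4))
E
```

```text
t: 21.73
eef_pos: [0.5424, 0.1675, 0.2697]
tool_rot: [3.138, 0.15, -0.003]
ft_force: [0.5, 0.4, -2.5]
finger_gap: 0.0118
grasp_force: 30.0
hook stand x [-0.0119  0.014 ] y [0.3401 0.3791] z 0.2575808022775686 tcp -0.0365 0.3603 0.2705
0.3 535 0.0029 0.2224 [-0.0033  0.0081]
0.325 483 0.0021 0.2226 [-0.0093  0.0081]
0.39 547 0.0032 0.2225 [-0.0033  0.0086]
0.405 321 0.0032 0.2234 [-0.0178  0.0199]
```

```bash
python3 -m pendant '[[0,0,0,0.0015,0,0,1],[0,0,0,0.0015,0,0.006,1],[0,0,0,0.0015,0,0.012,1],[0,0,0,0.0015,0,0.018,1],[0,0,0,0.0015,0,0.022,1],[0,0,0,0.0015,0,0.022,1]]'
```

```text
t: 22.28
eef_pos: [0.5445, 0.1673, 0.2472]
tool_rot: [3.137, 0.149, -0.003]
ft_force: [-0.3, -0.2, -3.5]
finger_gap: 0.0119
grasp_force: 30.0
```

Run:
```python
from h import *
hook(); e,r,s=tool(); print(e,s["ft_force"])
```

```text
hook stand x [-0.0093  0.016 ] y [0.3398 0.3786] z 0.2350450079422937 tcp -0.0347 0.36 0.2479
[0.54473619 0.16740022 0.24786681] [-0.34817903 -0.09545721 -2.8049239 ]
```

```bash
python3 -m pendant '[[0,0,0,0,0,0.004,1],[0,0,0,0,0,0.007,1],[0,0,0,0,0.01,0.007,1],[0,0,0,0,0.03,0.007,1],[0,0,0,0,0.05,0.007,1],[0,0,0,0,0.07,0.007,1],[0,0,0,0,0.09,0.007,1],[0,0,0,0,0.09,0.007,1]]'
python3 - <<'E'
from h import *
hook(); e,r,s=tool(); print(e,s["ft_force"])
E
```

```text
t: 23.0
eef_pos: [0.5541, 0.0718, 0.2421]
tool_rot: [3.137, 0.139, 0.001]
ft_force: [-1.4, -2.3, -2.3]
finger_gap: 0.0119
grasp_force: 30.0
hook stand x [-0.0093  0.0166] y [0.2433 0.2824] z 0.2299146355109695 tcp -0.0343 0.2664 0.242
[0.55395195 0.07427367 0.24196768] [-0.53603706  0.8879733  -2.20279179]
```

```bash
python3 -m pendant '[[0,0,0,0,0.02,0,1],[0,0,0,-0.0005,0.04,0,1],[0,0,0,-0.001,0.06,0,1],[0,0,0,-0.001,0.075,0,1],[0,0,0,-0.001,0.083,0,1],[0,0,0,-0.001,0.083,0,1],[0,0,0,-0.001,0.083,0,1]]'
cat >> h.py <<'E'
def mark(col):
    im=hook(); P=cloud(im); hsv=cv2.cvtColor(im["color"],cv2.COLOR_BGR2HSV)
    lo,hi={"green":(50,80),"yellow":(22,34),"blue":(105,125)}[col]
    D=P[...,:2]-K0; X=D@SX;Y=D@SY
    for nm,w in (("band",(P[...,2]>.234)&(P[...,2]<.25)&(abs(X)<.012)),("strip",(P[...,2]>.008)&(P[...,2]<.024)&(abs(X+.04)<.06))):
        m=w&(hsv[...,0]>=lo)&(hsv[...,0]<=hi)&(hsv[...,1]>120)&(im["z_map"]>0)
        if m.sum()>5: print(nm,m.sum(),"y",np.percentile(Y[m],[3,97]).round(4),np.median(X[m]).round(4))
    e,r,s=tool(); print("F",np.round(s["ft_force"],1)); return im
E
python3 - <<'E'
from h import *
im=mark("green"); cv2.imwrite("pics/g4.png",im["color"])
E
```

```text
t: 23.63
eef_pos: [0.5605, -0.004, 0.2415]
tool_rot: [-3.138, -0.149, 0.0]
ft_force: [-0.2, 0.6, -3.1]
finger_gap: 0.0122
grasp_force: 30.0
hook stand x [-0.0101  0.0158] y [0.1674 0.2068] z 0.22929855244821287 tcp -0.0352 0.1886 0.2414
band 1502 y [0.1756 0.1939] 0.0028
F [ 0.3  0.5 -2.9]
```

View pics/g4.png

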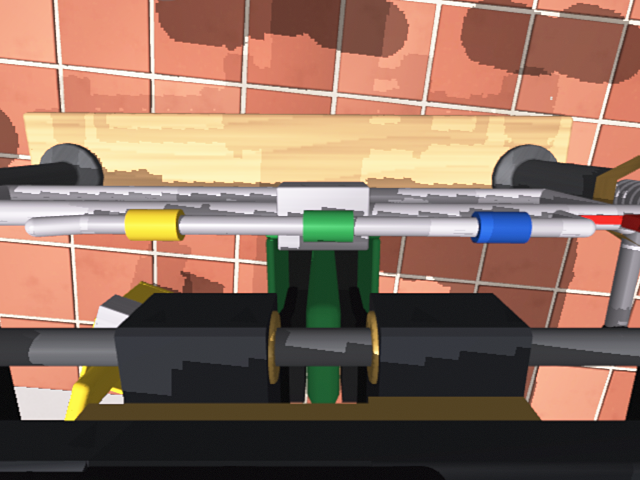

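Green hook (323,215) sits under the green band (328,226), about 2 mm off. Trim, set down, release, rise.

```bash
python3 -m pendant '[[0,0,0,0,0.002,0.001,1],[0,0,0,0,0.002,0.0025,1],[0,0,0,0,0.002,0.0025,1],[0,0,0,0,0.002,0.0025,-0.3],[0,0,0,0,0.002,0.0025,-0.3],[0,0,0,0,0.002,0.0025,-0.3],[0,0,0,0,0.002,0.0025,-0.3],[0,0,0,0,0.002,0.0025,-0.3]]'
python3 -m pendant '[[0,0,0,0,0,0,-0.3],[0,0,0,0,0,0,-0.3],[0,0,0,0,0,-0.02,-0.3],[0,0,0,0,0,-0.05,-0.3],[0,0,0,-0.03,0,-0.065,-0.3],[0,0,0,-0.06,0,-0.065,-0.3],[0,0,0,-0.06,0,-0.065,-1],[0,0,0,-0.06,0,-0.065,-1]]'
python3 - <<'E'
from h import *
im=bot.get_image("wrist"); P=cloud(im); ok=im["z_map"]>0
m=bot.masks_of("caddy_green","wrist")[0]["mask"]&ok; p=P[m]; D=p[:,:2]-K0
h=p[:,2]>.262; print("green handle top",h.sum(),np.percentile((D@SX)[h],[2,98]),np.percentile((D@SY)[h],[2,98]),p[h,2].mean())
s=bot.masks_of("caddy_yellow","wrist"); 
for d in bot.spot_point("handle_yellow","wrist")[:1]: print(d,px2w(im,d["pixel"],z=.138))
im=bot.get_image("top"); P=cloud(im)
m=bot.masks_of("caddy_yellow","top")[0]["mask"]&(P[...,2]>.145); print(P[m].mean(0))
print(tool()[0],tilt_fix(-100),go((.43,.157,.30)))
E
```

```text
t: 24.35
eef_pos: [0.5608, -0.0068, 0.2393]
tool_rot: [3.138, 0.149, 0.001]
ft_force: [-0.0, -0.6, -0.2]
finger_gap: 0.0374
grasp_force: 0.0
t: 25.02
eef_pos: [0.5004, -0.0126, 0.3048]
tool_rot: [-3.136, -0.15, -0.003]
ft_force: [-0.4, 0.3, -0.2]
finger_gap: 0.0636
grasp_force: 0.0
green handle top 2034 [-0.05914041 -0.02210428] [0.1794574  0.19088202] 0.2719842419431031
{'pixel': [111.6, 289.0], 'score': 0.71} [0.42925587 0.16176285 0.138     ]
[0.42664522 0.15157083 0.21239516]
[ 0.5013498  -0.01235887  0.30358005] [ 0.1  0.  15.4] [-0.055  -0.1754  0.0035]
```

Green hangs well (y 0.185 vs band 0.185, handle top 0.272). On to yellow.

```bash
python3 -m pendant '[[0,0,15.4,-0.055,-0.1754,0.003,-1],[0,0,15.4,-0.055,-0.1754,0.003,-1],[0,0,15.4,-0.055,-0.1754,0.003,-1],[0,0,15.4,-0.055,-0.1754,0.003,-1],[0,0,15.4,-0.055,-0.1754,0.003,-1],[0,0,15.4,-0.055,-0.1754,0.003,-1],[0,0,15.4,-0.055,-0.1754,0.003,-1],[0,0,15.4,-0.055,-0.1754,0.003,-1]]'
python3 - <<'E'
from h import *
im=handle("yellow",(.43,.157)); cv2.imwrite("pics/y1.png",im["color"]); print(tool()[0],np.round(tool()[2]["joint_pos"],2))
E
```

```text
t: 25.98
eef_pos: [0.4301, 0.1564, 0.3008]
tool_rot: [3.129, -0.273, -0.0]
ft_force: [-0.6, -0.7, 0.4]
finger_gap: 0.0874
grasp_force: 0.0
handle 746 ((0.43126416206359863, 0.15937206149101257), (0.011969229206442833, 0.04012981057167053), 73.96271514892578) 0.1545037313071313
rim 0.61 ((0.4421159029006958, 0.15631015598773956), (0.05605543404817581, 0.08715006709098816), 73.97103118896484)
{'pixel': [317.8, 228.6], 'score': 0.62} [0.43030558 0.15929458 0.138     ]
{'pixel': [322.6, 171.3], 'score': 0.64} [0.47197703 0.14799008 0.103     ]
[0.43012937 0.15584149 0.3010186 ] [-0.91 -0.13  0.42  1.8   0.05  1.46 -2.24]
```

View pics/y1.png

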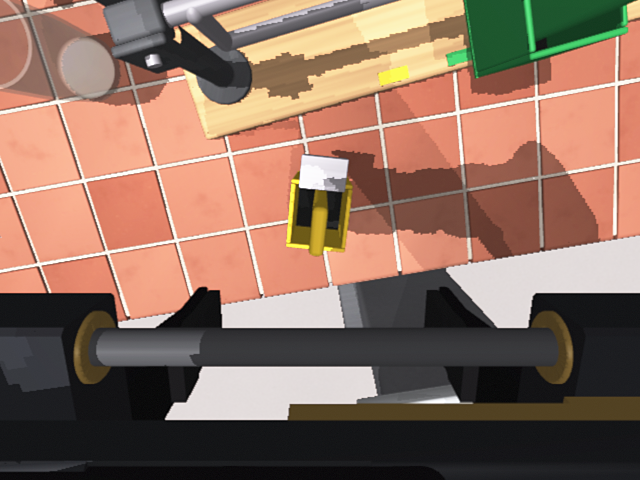

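Yellow at (320,205); handle at (0.431,0.159), yaw -16°. Grasping.

```bash
python3 -m pendant '[[0,0,6,0,-0.0035,0.04,-1],[0,0,6,0,-0.0035,0.08,-1],[0,0,6,0,-0.0035,0.12,-1],[0,0,6,0,-0.0035,0.16,-1],[0,0,6,0,-0.0035,0.181,-1],[0,0,6,0,-0.0035,0.181,1],[0,0,6,0,-0.0035,0.181,1],[0,0,6,0,-0.0035,0.181,1]]'
python3 -m pendant '[[0,0,0,0,0,0,1],[0,0,0,0,0,0,1],[0,0,0,0,0,0,1],[0,0,0,0,0,0,1],[0,0,0,0,0,0,1],[0,0,0,0,0,0,1],[0,0,0,0,0,0,1],[0,0,0,0,0,0,1]]'
python3 -m pendant '[[0,0,0,0,0,0,1],[0,0,0,0,0,0,1],[0,0,0,0,0,0,1],[0,0,0,0,0,0,1]]'
```

```text
t: 26.85
eef_pos: [0.4314, 0.1605, 0.1218]
tool_rot: [-3.11, 0.437, -0.003]
ft_force: [0.1, -0.4, 0.8]
finger_gap: 0.0741
grasp_force: 0.0
t: 27.52
eef_pos: [0.4302, 0.1603, 0.1201]
tool_rot: [3.111, -0.436, -0.0]
ft_force: [-0.3, -0.7, 0.3]
finger_gap: 0.0218
grasp_force: 0.0
t: 27.85
eef_pos: [0.4301, 0.1603, 0.12]
tool_rot: [3.111, -0.436, -0.0]
ft_force: [0.1, -1.2, -0.8]
finger_gap: 0.012
grasp_force: 30.0
```

```bash
python3 -m pendant '[[0,0,0,0,0,-0.01,1],[0,0,0,0,0,-0.04,1],[0,0,0,0,0,-0.08,1],[0,0,0,0,0,-0.12,1],[0,0,0,0,0,-0.16,1],[0,0,0,0,0,-0.18,1],[0,0,0,0,0,-0.18,1],[0,0,0,0,0,-0.18,1]]'
python3 - <<'E'
from h import *
print(tool()[0],tilt_fix(-84.6),go([*st(-.085,.363),.30]),tool()[2]["ft_force"],tool()[2]["finger_gap"])
E
```

```text
t: 28.52
eef_pos: [0.4305, 0.1604, 0.3011]
tool_rot: [-3.11, 0.436, -0.002]
ft_force: [-0.3, 0.8, -3.5]
finger_gap: 0.0122
grasp_force: 30.0
[0.43047758 0.16042851 0.30109909] [ -0.1  -0.1 -21.4] [ 0.06   -0.0225  0.0012] [-0.28081749  0.82545519 -3.47573523] 0.01221372757410772
```

```bash
python3 -m pendant '[[0,0,-21.4,0.06,-0.0225,0.001,1],[0,0,-21.4,0.06,-0.0225,0.001,1],[0,0,-21.4,0.06,-0.0225,0.001,1],[0,0,-21.4,0.06,-0.0225,0.001,1],[0,0,-21.4,0.06,-0.0225,0.001,1],[0,0,-21.4,0.06,-0.0225,0.001,1]]'
python3 - <<'E'
from h import *
hook(); print(tilt_fix(-84.6))
E
```

```text
t: 29.02
eef_pos: [0.4931, 0.1653, 0.2982]
tool_rot: [3.138, 0.143, -0.003]
ft_force: [0.0, 0.3, -2.7]
finger_gap: 0.0116
grasp_force: 30.0
hook stand x [-0.0574 -0.0312] y [0.3423 0.3813] z 0.2851774041912549 tcp -0.0861 0.3629 0.2986
[ 0.   0.1 -0.1]
```

```bash
python3 -m pendant '[[0,0,0,0.024,0,0.01,1],[0,0,0,0.0468,0,0.01,1],[0,0,0,0.0468,0,0.01,1],[0,0,0,0.0468,0,0.02,1],[0,0,0,0.0468,0,0.028,1],[0,0,0,0.0468,0,0.028,1],[0,0,0,0.0468,0,0.028,1]]'
python3 - <<'E'
from h import *
im=hook(); P=cloud(im); f=P[im["z_map"]>0]; d=f[:,:2]-K0; x=d@SX;y=d@SY
for a in (.30,.325,.39):
    w=(f[:,2]>.214)&(f[:,2]<.2235)&(abs(x)<.02)&(y>a)&(y<a+.012)
    if w.sum()>8: print(a,w.sum(),np.percentile(f[w,2],98).round(4), np.percentile(x[w],[2,98]).round(4))
E
```

```text
t: 29.65
eef_pos: [0.5395, 0.1699, 0.2705]
tool_rot: [-3.138, -0.149, 0.002]
ft_force: [0.1, -1.0, -2.4]
finger_gap: 0.0117
grasp_force: 30.0
hook stand x [-0.011  0.015] y [0.3427 0.3816] z 0.2573866897685456 tcp -0.0392 0.3631 0.2711
0.3 527 0.2225 [-0.0035  0.008 ]
0.325 518 0.2226 [-0.0088  0.0081]
0.39 535 0.2225 [-0.0033  0.0085]
```

```bash
python3 -m pendant '[[0,0,0,0.0005,0,0.006,1],[0,0,0,0.0005,0,0.012,1],[0,0,0,0.0005,0,0.018,1],[0,0,0,0.0005,0,0.024,1],[0,0,0,0.0005,0,0.0275,1],[0,0,0,0.0005,0,0.0275,1]]'
python3 - <<'E'
from h import *
hook(); print(tool()[2]["ft_force"])
E
```

```text
t: 30.2
eef_pos: [0.5406, 0.1699, 0.2424]
tool_rot: [3.137, 0.149, -0.002]
ft_force: [-0.3, 0.5, -1.5]
finger_gap: 0.0115
grasp_force: 30.0
hook stand x [-0.0098  0.0162] y [0.3425 0.3814] z 0.22923280093777113 tcp -0.0383 0.3629 0.243
[ 0.10649447  0.52126517 -2.37436408]
```

```bash
python3 -m pendant '[[0,0,0,0,0.02,0,1],[0,0,0,0,0.04,0,1],[0,0,0,0,0.06,0,1],[0,0,0,0,0.08,0,1],[0,0,0,0,0.095,0,1],[0,0,0,0,0.103,0,1],[0,0,0,0,0.103,0,1],[0,0,0,0,0.103,0,1]]'
python3 - <<'E'
from h import *
im=mark("yellow"); cv2.imwrite("pics/y2.png",im["color"])
E
```

```text
t: 30.92
eef_pos: [0.551, 0.068, 0.2438]
tool_rot: [-3.138, -0.149, -0.0]
ft_force: [-0.5, -0.2, -2.0]
finger_gap: 0.0118
grasp_force: 30.0
hook stand x [-0.0097  0.0169] y [0.2401 0.2792] z 0.23064047156396775 tcp -0.0379 0.2612 0.2436
band 1527 y [0.2455 0.2642] 0.0031
F [-0.7  0.5 -3.5]
```

View pics/y2.png

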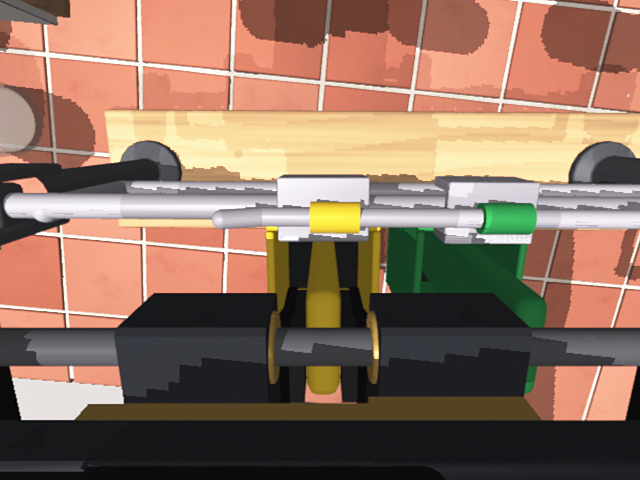

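Yellow hook centre (323,208) is about 5 mm left of its band (335,217). Trim, set down, open only slightly because green hangs next door, and lift.

```bash
python3 -m pendant '[[0,0,0,0,0.0025,0.001,1],[0,0,0,0,0.005,0.0035,1],[0,0,0,0,0.005,0.0035,1],[0,0,0,0,0.005,0.0035,1],[0,0,0,0,0.005,0.0035,0.5],[0,0,0,0,0.005,0.0035,0.5],[0,0,0,0,0.005,0.0035,0.5],[0,0,0,0,0.005,0.0035,0.5]]'
python3 -m pendant '[[0,0,0,0,0,0,0.5],[0,0,0,0,0,-0.01,0.5],[0,0,0,0,0,-0.03,0.5],[0,0,0,0,0,-0.06,0.5],[0,0,0,-0.03,0,-0.065,0.5],[0,0,0,-0.07,0,-0.065,0.5],[0,0,0,-0.11,0,-0.065,0.5],[0,0,0,-0.11,0,-0.065,0.5]]'
cat > chk.py <<'E'
from h import *
im=bot.get_image("wrist"); P=cloud(im); hsv=cv2.cvtColor(im["color"],cv2.COLOR_BGR2HSV); D=P[...,:2]-K0; X=D@SX;Y=D@SY; Z=P[...,2]
cv2.imwrite("pics/fin.png",im["color"])
for col,(lo,hi) in {"green":(50,80),"yellow":(20,34)}.items():
    c=(hsv[...,0]>=lo)&(hsv[...,0]<=hi)&(hsv[...,1]>100)
    for n,m in (("handle",c&(Z>.266)&(Z<.28)&(abs(X+.04)<.03)),("band",c&(Z>.234)&(Z<.25)&(abs(X)<.012)),("rim",c&(Z>.195)&(Z<.215)&(abs(X+.04)<.04))):
        if m.sum()>5: print(col,n,m.sum(),"x",np.percentile(X[m],[2,98]).round(4),"y",np.percentile(Y[m],[2,98]).round(4),"z",Z[m].mean().round(4))
knob(); 
e,r,s=tool();print(e,s["ft_force"],s["finger_gap"])
E
python3 chk.py
```

```text
t: 31.63
eef_pos: [0.5516, 0.0625, 0.2403]
tool_rot: [-3.138, -0.149, -0.001]
ft_force: [0.8, 0.1, 0.5]
finger_gap: 0.021
grasp_force: 0.0
t: 32.3
eef_pos: [0.437, 0.0507, 0.3066]
tool_rot: [-3.134, -0.149, -0.0]
ft_force: [2.5, 0.2, -0.3]
finger_gap: 0.0216
grasp_force: 0.0
green handle 2579 x [-0.0601 -0.0256] y [0.1806 0.1915] z 0.2716
green rim 2702 x [-0.0716 -0.0101] y [0.1593 0.2134] z 0.2054
yellow handle 2423 x [-0.0637 -0.0272] y [0.2491 0.2603] z 0.2702
yellow rim 2497 x [-0.0733 -0.0114] y [0.2271 0.2823] z 0.2047
((0.0, 0.0), (0.0, 0.0), 0.0) 0
[0.44131001 0.05201076 0.30656727] [-0.31444468  0.43183012 -0.42943723] 0.021638557141283637
```

View pics/fin.png

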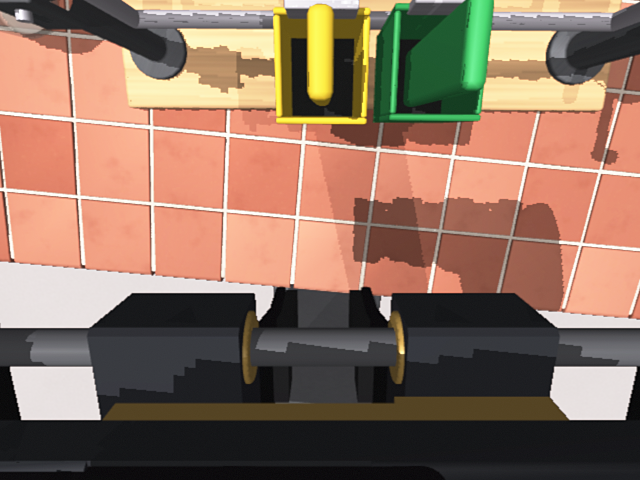

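Yellow is at y 0.2547 (band 0.2549) and green at 0.186 (band 0.1848). Both hang level and clear of the gripper; let them settle, then hand in.

```bash
python3 -m pendant '[[0,0,0,0,0,0,0.5],[0,0,0,0,0,0,0.5],[0,0,0,0,0,0,0.5],[0,0,0,0,0,0,0.5],[0,0,0,0,0,0,0.5],[0,0,0,0,0,0,0.5],[0,0,0,0,0,0,0.5],[0,0,0,0,0,0,0.5]]' >/dev/null; python3 -c "
from bench import bot
print(bot.hand_in())"
```

```text
the job is handed in; nothing more can be done
None
```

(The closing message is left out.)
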